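# Photograph the bottle with a two-stage shutter

## Task

Stand the closed white bottle upright in the middle of the round cork mat in front of the camera and let go of it. Then take its picture: press the camera's shutter button down to its halfway stop and wait there about a second while the focus pointer slides across, then press it fully down and let it come back up. Leave the tumbler, dustpan and brush where they are, and do not press the button past halfway before the focus pointer has crossed.

Things in the scene. Friction and masses are not known exactly. Their poses are not given: they have to be found in the camera images.
- bottle: Closed white plastic bottle, loose, about 0.25 kg. 170 mm tall in all: round body 62 mm in diameter up to 110 mm, a cone narrowing to 32 mm at 134 mm, then a grey round cap 32 mm in diameter from 134 to 170 mm above the foot, which may be gripped. Origin at the centre of its underside, z up its axis. It starts standing upright, on the robot's left; it and the tumbler may have swapped places.
- mat: Round cork mat, 110 mm in diameter and 6 mm thick, fixed to the shelf 220 to 260 mm from the camera's origin on its lens side. Origin at the centre of its underside (shelf level), z up; its top is 6 mm above that.
- camera: Chunky black compact camera on a steel stand screwed to the shelf (does not move). Camera body 124 mm wide and 44 mm deep, its flat top 105 mm above the shelf; stand plate 110 x 110 mm. Origin at the centre of the stand's underside, z up. The lens looks along its -x axis towards the mat and ends 52 mm in front of the origin; +y is the side with the hand grip and the shutter button.
- shutter_top (a point): Centre of the top of the round aluminium shutter button, 24 mm in diameter, at (-2, 42) mm in the camera's x, y. Released, it is 15 mm above the camera's top (120 mm above the shelf). It goes straight down: 4 mm to the halfway stop, 5 mm more to fully down. The camera's top around it is flat; the focus pointer's rocker (up to 20 mm high) begins about 60 mm from its centre.
- shutter_first (a joint): Travel of the shutter button's light first stage, 0 released to 0.004 m at the halfway stop. It takes about 1.2 N to start and 2.4 N to reach the stop.
- shutter_second (a joint): Further travel beyond the halfway stop, 0 to 0.005 m fully down. This stage does not yield until about 8 N and takes about 10.5 N fully down; springs bring both stages back up when let go.
- focus_pointer (a joint): Focus pointer: a white block (12 x 7 x 6 mm) on a 30 mm aluminium rocker on the camera's top at the end away from the shutter button. The rocker tips towards the button as the first stage goes down, and the pointer then creeps down it: 0 at rest (end away from the button), 0.012 m across. It takes about 1 s to cross once the button is at halfway, and creeps back in some 3 s.
- tumbler: Small glass tumbler holding white plastic hooks, loose: 70 mm in diameter at the rim, 85 mm tall, hooks up to 112 mm. Origin at the centre of its underside. Bystander: leave it alone.
- dustpan: Aluminium dustpan lying flat on the far side of the shelf, loose: 200 x 210 mm pan, 56 mm high, its handle pointing along -x of its frame. Origin on its underside at the middle of the pan. Bystander.
- brush: Hand brush with a beech back, loose, about 275 mm long along its x, 68 mm high, standing on its bristles on the far side of the shelf. Origin at its underside, near the middle of its length. Bystander. A black caddy, 150 x 200 mm and 150 mm high, is also fixed on the near left of the shelf, nearer the robot than bottle and tumbler and further left.
Things that resemble listed ones, but are neither listed nor needed, are in the scene too. Of the things like the bottle, leave any that is red; of the rest the smaller one is meant.

How it is judged (in metres and radians):
On the way, in this order (a step that is already met when the one before it is completed fails the run):
1. the bottle stands on the middle of the mat, let go (horizontal distance between bottle and mat below 0.025 m and angle between bottle's own z axis and vertical below 0.1 rad and z of bottle in the frame of mat below 0.01 m and contact force between the fingers and bottle below 0.3 N and linear speed of bottle below 0.03 m/s), for 0.2 s.
2. the shutter button is held at its halfway stop (value of joint shutter_first above 0.003 m and value of joint shutter_second below 0.002 m), for 0.6 s.
3. the shutter button is pressed fully down (value of joint shutter_first above 0.003 m and value of joint shutter_second above 0.0035 m), for 0.05 s.
At the end, for the whole second after the job is handed in: The bottle stands at rest and upright (within 0.1 rad) on the mat, its axis within 25 mm of the mat's centre, and both stages of the shutter button are back up (within 1 mm) (horizontal distance between bottle and mat below 0.025 m and angle between bottle's own z axis and vertical below 0.1 rad and z of bottle in the frame of mat below 0.01 m and linear speed of bottle below 0.03 m/s and value of joint each of shutter_first, shutter_second below 0.001 m); the robot touches nothing.
It fails at once if the shutter is pressed past halfway (more than 3 mm into its second stage) before the focus pointer has crept half its way across (6 mm) (value of joint shutter_second above 0.003 m and value of joint focus_pointer below 0.006 m).
It fails at once if the picture is taken without the bottle standing on the mat (value of joint shutter_second above 0.003 m and not (horizontal distance between bottle and mat below 0.025 m and angle between bottle's own z axis and vertical below 0.1 rad and z of bottle in the frame of mat below 0.01 m)).
It fails at once if the tumbler is moved more than 30 mm or tipped (distance of tumbler from where it was at the start of the episode above 0.03 m or angle between tumbler's own z axis and vertical above 0.4 rad).
It fails at once if the dustpan or the brush is moved more than 30 mm (distance of any of dustpan, brush from where it was at the start of the episode above 0.03 m).
It also fails if it takes over 54 s, if anything falls off the work surface, if the arm or the gripper's body presses on something with over 40 N, if the wrist force passes 120 N, or if a joint passes its speed limit or range.

## Robot

A 6-joint arm with a two-finger parallel gripper is mounted at the origin on the work surface. World frame = base frame: x ahead of the robot, y to its left, z up, the work surface at z = 0. Lengths are in mm, angles in rad, forces in N, time in s.
With the tool pointing down it reaches from about 400 to 925 mm from the base axis. Payload 12.5 kg.
Tool frame: the origin (TCP) lies at the very end of the fingers, on their centre line; the grasp point (between the pads) lies 19 mm behind it; z points along the fingers, x is the direction in which the jaws open and shut, and the axes are right-handed (so a half turn about z gives the same grasp; the last joint's range is limited). The gripper opens to 95 mm and grips with 3 to 60 N. Pads are 20 mm wide; open, the fingers measure 119 mm over their backs; the gripper's body (75 mm by 180 mm) begins 59 mm behind the grasp point.
Start: joints at [-1.268, 0.491, 1.559, -0, 1.092, -0.106], TCP at [248.467, -573.508, 214.661] pointing down, gripper open.
Joint ranges: [-3.1, 3.1], [-0.84, 2.19], [0.05, 2.79], [-1.13, 4.28], [0.06, 2.93], [-2.69, 2.69]. Speed limits (rad/s): [2.22, 2.22, 2.79, 3.14, 3.14, 3.14].

## Interface

Orientations are given as [roll, pitch, yaw] about the fixed x, y, z axes, in that order (R = Rz(yaw) Ry(pitch) Rx(roll)).
In Python, from cell import env gives the robot as it stands.
- The arm moves only by the tool arm_command, never from a script. Its argument "motion" is one flat list of numbers, 7 for each row, row after row: the opening, from -1 (shut) to 1 (fully open), then the shift along the tool's x, y, z in mm, then the turn, a rotation vector about the tool's x, y, z in degrees. In form: [fingers, dx, dy, dz, rx, ry, rz, fingers, dx, dy, dz, rx, ry, rz, ...]. A call has 1 to 20 rows; each row is the pose to reach, as a shift and turn from the pose commanded when the call began, along the tool's axes at that moment; what a row does not reach only later rows make up. A row lasts 1/10 s, in which the tool goes at most 50 mm and 8.59 degrees, less where a joint would pass 70% of its speed; a pose out of reach is approached as far as the arm can. A call with a gripper value outside its range is refused whole. The fingers move at their own pace and stop on an object; the grip force is fixed at half the most. Time passes only in rows, so rows that repeat a pose let the fingers close. It gives the time, the measured TCP pose, the force and the opening at its end, in the units of the state.
- env.state(): the state, without advancing time (a new reading comes with each control period).
- env.read_camera(name): name is "scene" or "top"; returns (picture, depth): 480x640x3 uint8, red, green, blue; 480x640 float32, mm along the optical axis (not along the pixel's ray), 0 where there is no reading.
- env.calibration(name): a dict with "fx", "fy", "cx", "cy" (pixels), "cam_to_world" (4x4, takes a point from camera to world coordinates). Camera axes: x right, y down, z forward; pixel columns grow to the right and rows downward; lengths in mm; the calibration is good to about 2 mm. A picture is of the moment at which its call begins. calibration takes no time and is no camera call.
- env.job_done(): hands the job in, once; it reports no verdict.
Trained networks look in the newest picture that a camera, given by its name, has taken for a name from the list of things; names that differ only in an ending like _2 or _b are one class to them, and where a whole thing is asked for, a point or a joint stands for the part that bears it (a point fixed in the world has none). Each returns a list of dicts, best first, with "confidence" (0 to 1); they miss things now and then, are a little off and sometimes report something else, mostly with a low value. They report only what shows in the picture. A call takes as long as a camera call. They do not tell look-alikes from the thing itself.
- env.recognise(camera, label): "location" ([column, row] in pixels, amid what is visible of it).
- env.silhouettes(camera, label): "region" (480x640 bool, what is visible of it) and "location" ([column, row] in pixels, amid what is visible of it).
- env.spot_point(camera, label): "location" ([column, row] in pixels: a listed point, or the origin of a listed thing).
The state is a dict: "t": time; "joints": joint angles; "qvel": joint speeds; "tau": joint torques, N m; "eef_pos": TCP position; "tcp_rot": TCP orientation; "ft_force": force on the tool from outside, world axes, zero at the start; "moment": the same for the moment, N m; "opening": opening from 0.0 (shut) to 1.0 (fully open).
Only numpy, scipy, OpenCV 4.12 (cv2) and the standard library are available. Lean on these libraries where they do the work, as an engineer would, in place of code of your own. Each camera call takes 0.05 s, during which the arm holds its last target.

## Working session

There is one attempt and no reset: what is moved stays moved. The work goes in short steps, Python scripts to look and compute and a tool call to move; the robot and the scene stay as the last step left them, time stands still between calls to the robot, and variables do not carry over. Pictures are saved under pics/ and viewed, and the job is handed in when it is done.

Besides the shell and the picture viewer there is one more tool, called after "Call:" as name(argument=value, ...) on one line, values as JSON. arm_command: Moves the arm, as the interface text tells. Its arguments: {"type":"object","properties":{"motion":{"type":"array","items":{"type":"number"}}},"required":["motion"]}

```bash
ls; mkdir -p pics
python3 - <<'E'
from cell import env
import cv2
print(env.state())
for n in("scene","top"):
    im,d=env.read_camera(n); cv2.imwrite(f"pics/{n}0.png",im[...,::-1]); 
    c=env.calibration(n); print(n,c)
E
```

```text
pics
{'t': 0.0, 'joints': array([-1.26759397e+00,  4.91549448e-01,  1.55945456e+00, -1.87841161e-05,
        1.09172447e+00, -1.05597719e-01]), 'qvel': array([-0.00110158, -0.00048816,  0.00104528,  0.00094497,  0.00205848,
       -0.00129052]), 'tau': array([ 3.59318066e-03, -6.12635493e+01, -2.58183718e+01,  6.94742636e-02,
        4.82054742e-02, -8.64665003e-05]), 'eef_pos': array([ 248.38460964, -573.24762362,  214.06628079]), 'tcp_rot': array([-3.14148950e+00,  1.13124742e-03, -1.16198753e+00]), 'ft_force': array([-0.82693968, -0.21352278, -0.1240588 ]), 'moment': array([-0.01940029, -0.00877144,  0.01998004]), 'opening': 0.9954547681922918}
scene {'fx': 472.7475283796863, 'fy': 472.7475283796863, 'cx': 323.8088336613602, 'cy': 250.48802781312344, 'cam_to_world': array([[-6.18392170e-01,  4.26491874e-01, -6.60072576e-01,
         1.13486130e+03],
       [ 7.85850214e-01,  3.29684555e-01, -5.23208883e-01,
         4.72217090e+02],
       [-5.52860410e-03, -8.42266452e-01, -5.39033078e-01,
         5.15267359e+02],
       [ 0.00000000e+00,  0.00000000e+00,  0.00000000e+00,
         1.00000000e+00]])}
top {'fx': 471.06322022474615, 'fy': 471.06322022474615, 'cx': 321.7763017402531, 'cy': 240.7342042884436, 'cam_to_world': array([[ 2.44778353e-04, -9.90351258e-01,  1.38579670e-01,
         4.72388683e+02],
       [-9.99800121e-01, -3.01277660e-03, -1.97646427e-02,
         5.55138986e+01],
       [ 1.99914483e-02, -1.38547133e-01, -9.90154046e-01,
         9.40700766e+02],
       [ 0.00000000e+00,  0.00000000e+00,  0.00000000e+00,
         1.00000000e+00]])}
```

View pics/scene0.png

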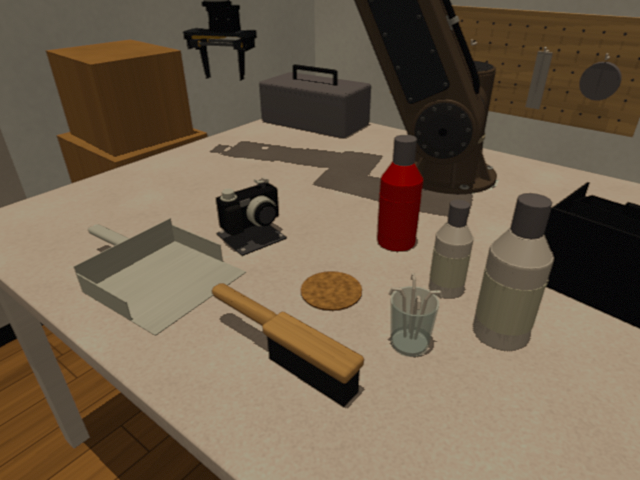

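View pics/top0.png

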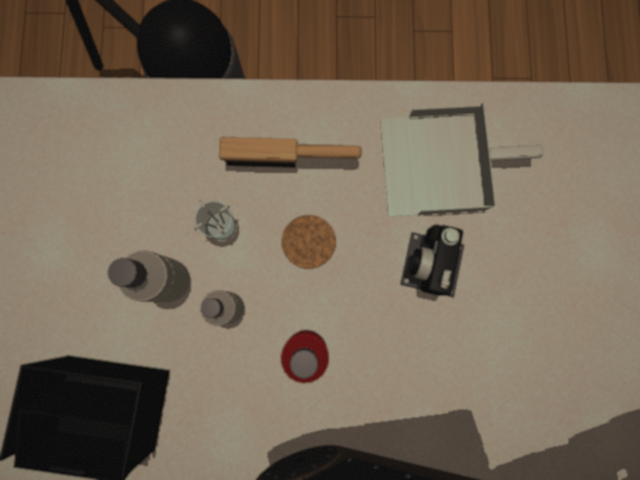

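The bottle-like things are red (top 305,357), small white (top 222,308; scene 452,255) and large white (top 145,277; scene 515,275). The smaller, non-red one at top (222,308) fits. I'll confirm its size in a crop and measure it.

```bash
cat > h.py <<'E'
from cell import env
import numpy as np, cv2
def cloud(n,d):
    c=env.calibration(n); v,u=np.mgrid[:480,:640]
    P=np.stack([(u-c["cx"])/c["fx"]*d,(v-c["cy"])/c["fy"]*d,d],-1)
    T=c["cam_to_world"]; return P@T[:3,:3].T+T[:3,3]
def onz(n,px,z):
    c=env.calibration(n);T=c["cam_to_world"]
    r=T[:3,:3]@np.array([(px[0]-c["cx"])/c["fx"],(px[1]-c["cy"])/c["fy"],1]); 
    return T[:3,3]+r*(z-T[2,3])/r[2]
E
python3 - <<'E'
from h import *
np.set_printoptions(precision=1,suppress=True)
for n in("top","scene"):
    im,d=env.read_camera(n); P=cloud(n,d)
    np.savez(f"{n}.npz",im=im,d=d,P=P)
    for l in("bottle","mat","camera","tumbler","shutter_top","focus_pointer"):
        for s in env.silhouettes(n,l)[:4]:
            m=s["region"]&(d>0); q=P[m]; 
            print(n,l,s["confidence"],np.array(s["location"]),m.sum(),np.percentile(q,[2,50,98],axis=0).ravel() if m.sum() else "")
    for l,z in(("bottle",0),("mat",0),("camera",0),("shutter_top",120),("tumbler",0)):
        for s in env.spot_point(n,l)[:4]: print(n,"spot",l,s["confidence"],np.array(s["location"]),onz(n,s["location"],z))
t=np.load("top.npz")["im"]; s=np.load("scene.npz")["im"]
a=cv2.resize(t[240:340,100:260],(640,400),interpolation=cv2.INTER_CUBIC)
cv2.imwrite("pics/crop_b.png",a[...,::-1])
a=cv2.resize(t[210:310,390:490],(600,600),interpolation=cv2.INTER_CUBIC)
cv2.imwrite("pics/crop_c.png",a[...,::-1])
E
```

```text
top bottle 0.95 [222.  307.5] 1259 [444.3 190.1  11.7 471.7 209.2 120.6 499.4 244.7 171.5]
top bottle 0.91 [150.8 274.7] 3337 [483.3 297.3   1.8 520.3 319.9 162.7 562.3 363.  235.7]
top bottle 0.57 [305.  357.6] 1992 [354.8  32.7  83.9 396.5  67.5 162.8 428.5 103.3 224.6]
top mat 0.97 [307.4 240. ] 2343 [552.4  16.3   1.9 602.3  64.5   6.1 651.6 112.6   9.7]
top mat 0.49 [216.1 218.6] 1362 [601.8 207.4  -0.7 639.1 245.7  51.7 666.7 273.2 109.1]
top camera 0.91 [432.4 258.9] 3453 [ 498.3 -233.8    4.4  557.  -165.9   98.5  617.2 -126.7  121.3]
top tumbler 0.95 [217.8 223.1] 1342 [601.8 207.4  -0.1 638.8 245.4  51.8 665.4 271.2 109. ]
top shutter_top 0.64 [450.6 234.8] 152 [ 587.1 -200.9  110.5  597.1 -189.6  120.3  607.  -179.5  122.9]
top shutter_top 0.3 [452.  234.6] 139 [ 587.7 -200.3  113.2  598.  -189.6  120.4  607.2 -179.5  123. ]
top spot bottle 0.77 [226.6 307.9] [469.9 224.2   0. ]
top spot bottle 0.59 [171.2 280.1] [524.4 335.1   0. ]
top spot bottle 0.57 [304.7 351.4] [385.9  70.    0. ]
top spot mat 0.84 [305.1 242.4] [600.6  70.3   0. ]
top spot camera 0.71 [431.7 267.6] 
[... 774 characters left out ...]
.4 -217.3    5.2  875.1  -91.7   56.4]
scene tumbler 0.6 [408.9 316.7] 2921 [603.3 210.8   7.2 651.6 248.2  66.3 668.2 274.1 108. ]
scene shutter_top 0.43 [230.6 192.3] 101 [ 592.2 -195.5  110.5  602.7 -183.3  119.8  611.7 -176.7  123.2]
scene spot bottle 0.79 [396.5 239.5] [377.2  66.2   0. ]
scene spot bottle 0.75 [443.8 289.1] [473.3 221.2   0. ]
scene spot bottle 0.56 [496.4 333.5] [528.4 338.8   0. ]
scene spot bottle 0.3 [408.1 343.4] [633.5 239.8   0. ]
scene spot mat 0.64 [332.7 292.3] [602.5  69.8   0. ]
scene spot camera 0.83 [251.3 238.7] [ 561.1 -177.3    0. ]
scene spot shutter_top 0.64 [230.8 188.4] [ 585.  -194.8  120. ]
scene spot tumbler 0.9 [405.7 342.9] [634.8 236.3   0. ]
```

View pics/crop_b.png

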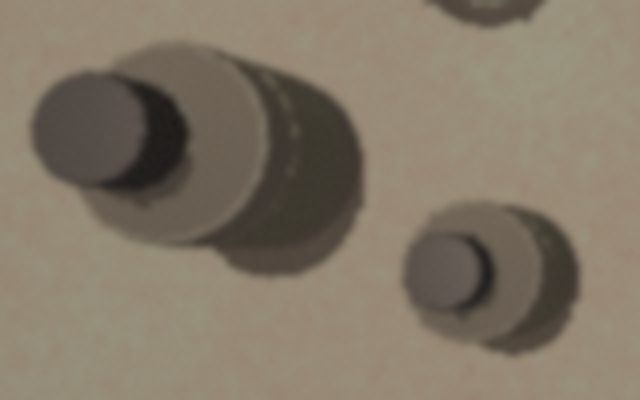

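View pics/crop_c.png

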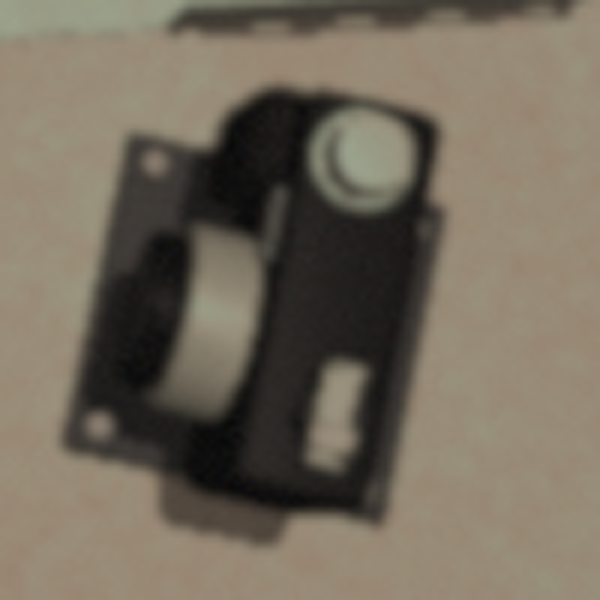

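Run:
```python
from h import *
np.set_printoptions(precision=1,suppress=True)
from scipy.optimize import least_squares
def circ(q,r=None):
    f=(lambda p:np.hypot(*(q-p[:2]).T)-(r or p[2]))
    return least_squares(f,[*q.mean(0),r or 30],loss="soft_l1",f_scale=1.5).x
R=lambda a:(np.percentile(a,2,axis=0)+np.percentile(a,98,axis=0))/2
for n in("top","scene"):
    z=np.load(n+".npz");P=z["P"];im=z["im"];d=z["d"]
    box=lambda x0,x1,y0,y1,z0,z1:P[(d>0)&(P[...,0]>x0)&(P[...,0]<x1)&(P[...,1]>y0)&(P[...,1]<y1)&(P[...,2]>z0)&(P[...,2]<z1)]
    c=box(420,530,170,270,164,180); print(n,"captop",len(c),c.mean(0),R(c),c.min(0),c.max(0))
    b=box(420,530,170,270,20,108); print(" body",len(b),circ(b[:,:2],31))
    c=box(420,530,170,270,136,166); print(" capside",len(c),circ(c[:,:2],16))
    m=box(530,670,0,140,4,15)
    m=P[(d>0)&(P[...,2]<15)&(np.linalg.norm(P[...,:2]-[602,69],axis=-1)<90)&(im[...,0].astype(int)-im[...,2]>60)]
    print(" mat",len(m),R(m),m.min(0),m.max(0))
    s=box(570,630,-225,-165,116,127); print(" button",len(s),s.mean(0),R(s),s.min(0),s.max(0))
    # camera flat top
    k=box(480,630,-250,-120,99,109); r=cv2.minAreaRect(k[:,:2].astype(np.float32)); print(" camtop",len(k),k[:,2].mean(),r)
    k=box(480,560,-250,-120,109,135); print(" rocker",len(k),R(k),k.max(0))
```

```text
top captop 310 [471.2 220.3 169.6] [471.  220.4 169. ] [455.8 205.3 164. ] [486.3 235.6 173.2]
 body 246 [471.3 221.   31. ]
 capside 67 [471.2 221.4  16. ]
 mat 1868 [601.2  63.4   6.3] [550.3  12.3   0. ] [653.8 114.7  11.4]
 button 144 [ 598.3 -190.4  120.4] [ 598.3 -190.5  120. ] [ 587.1 -203.5  116.3] [ 609.2 -179.3  123.6]
 camtop 1399 104.7896193211385 ((559.6709594726562, -173.61080932617188), (63.66527557373047, 124.16536712646484), 76.63152313232422)
 rocker 136 [ 527.9 -176.3  117. ] [ 558.4 -164.4  125.8]
scene captop 216 [477.2 225.  169.9] [474.1 224.2 168.4] [457.5 208.3 164. ] [489.9 239.1 172.7]
 body 1623 [472.1 222.8  31. ]
 capside 329 [471.5 222.8  16. ]
 mat 1844 [604.7  67.5   7.8] [542.4  12.1   0.3] [658.6 121.4  11. ]
 button 85 [ 602.4 -186.4  120.6] [ 601.5 -188.2  119.7] [ 589.1 -199.1  116. ] [ 612.1 -176.7  124.5]
 camtop 684 104.98148743212569 ((561.9680786132812, -171.94619750976562), (62.958675384521484, 122.11044311523438), 77.6120376586914)
 rocker 91 [ 523.2 -174.4  117.6] [ 556.  -164.5  127. ]
```

The crop shows the small white bottle with its grey cap. It measures 170 mm tall with a 62 mm body and 32 mm cap, standing at about (471.4, 221.5). The mat centre is at about (602.5, 65.5), which checks out at roughly 253 mm from the camera origin. The button top is at about (599, -190, 120). Next I'll work out the moves.

```bash
cat >> h.py <<'E'
from scipy.spatial.transform import Rotation as Ro
def shift(target,base=None,rot=None):
    s=env.state(); b=np.array(s["eef_pos"] if base is None else base)
    R=Ro.from_euler("xyz",s["tcp_rot"] if rot is None else rot).as_matrix()
    return np.round(R.T@(np.array(target)-b),1)
E
python3 - <<'E'
from h import *
b=[248.467,-573.508,214.661]
for t in([540,-220,300],[471.4,221.5,280]): print(shift(t,b))
E
```

```text
[-208.5 -408.   -85.4]
[-640.9 -520.6  -65.4]
```

Call:
arm_command(motion=[1, -40, -80, -85, 0, 0, 0, 1, -208, -408, -85, 0, 0, 0, 1, -208, -408, -85, 0, 0, 0, 1, -208, -408, -85, 0, 0, 0, 1, -208, -408, -85, 0, 0, 0, 1, -208, -408, -85, 0, 0, 0, 1, -208, -408, -85, 0, 0, 0, 1, -208, -408, -85, 0, 0, 0, 1, -208, -408, -85, 0, 0, 0, 1, -208, -408, -85, 0, 0, 0, 1, -641, -520.6, -65.4, 0, 0, 0, 1, -641, -520.6, -65.4, 0, 0, 0, 1, -641, -520.6, -65.4, 0, 0, 0, 1, -641, -520.6, -65.4, 0, 0, 0, 1, -641, -520.6, -65.4, 0, 0, 0, 1, -641, -520.6, -65.4, 0, 0, 0, 1, -641, -520.6, -65.4, 0, 0, 0, 1, -641, -520.6, -65.4, 0, 0, 0, 1, -641, -520.6, -65.4, 0, 0, 0, 1, -641, -520.6, -65.4, 0, 0, 0])

```text
t: 3.3
eef_pos: [470.0, 226.0, 279.8]
tcp_rot: [-3.142, 0.001, -1.157]
ft_force: [-0.8, -0.7, -0.1]
opening: 1.001
```

Call:
arm_command(motion=[1, 0, 0, 0, 0, 0, 0, 1, 0, 0, 0, 0, 0, 0, 1, 0, 0, 0, 0, 0, 0])

```text
t: 3.6
eef_pos: [471.7, 220.5, 280.1]
tcp_rot: [-3.142, -0.0, -1.164]
ft_force: [0.4, 1.3, 0.0]
opening: 1.001
```

Run:
```python
from h import *
s=env.state();print(s["t"],s["eef_pos"],s["tcp_rot"])
print(shift([471.4,221.8,134]))
```

```text
3.6 [471.72074998 220.47303302 280.08716626] [-3.14153288e+00 -1.91043788e-04 -1.16379832e+00]
[ -1.4  -0.2 146.1]
```

Call:
arm_command(motion=[1, -1, 0, 40, 0, 0, 0, 1, -1, 0, 75, 0, 0, 0, 1, -1, 0, 105, 0, 0, 0, 1, -1, 0, 130, 0, 0, 0, 1, -1, 0, 141, 0, 0, 0, 1, -1, 0, 146, 0, 0, 0, 1, -1, 0, 146, 0, 0, 0, 1, -1, 0, 146, 0, 0, 0])

```text
t: 4.4
eef_pos: [471.5, 222.5, 135.0]
tcp_rot: [-3.14, -0.0, -1.162]
ft_force: [-0.3, -0.3, 0.7]
opening: 1.002
```

Run:
```python
from h import *
s=env.state();print(s["t"],s["eef_pos"],s["tcp_rot"],s["ft_force"])
im,d=env.read_camera("scene"); a=cv2.resize(im[150:350,370:570],(600,600)); cv2.imwrite("pics/grasp1.png",a[...,::-1])
```

```text
4.4 [471.54272576 222.51746265 135.01970452] [-3.13997157e+00 -2.43961071e-04 -1.16233160e+00] [-0.31215619 -0.27082007  0.69446505]
```

View pics/grasp1.png

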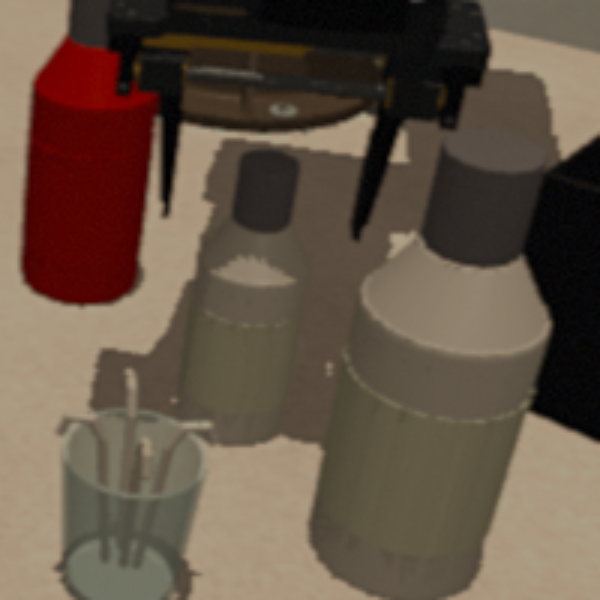

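The fingers straddle the small bottle's cap (crop 267,190), and the gripper body clears the big bottle. I'll close and lift.

Call:
arm_command(motion=[-1, 0, 0, 0, 0, 0, 0, -1, 0, 0, 0, 0, 0, 0, -1, 0, 0, 0, 0, 0, 0, -1, 0, 0, 0, 0, 0, 0, -1, 0, 0, 0, 0, 0, 0, -1, 0, 0, 0, 0, 0, 0, -1, 0, 0, 0, 0, 0, 0, -1, 0, 0, 0, 0, 0, 0, -1, 0, 0, -8, 0, 0, 0, -1, 0, 0, -20, 0, 0, 0, -1, 0, 0, -35, 0, 0, 0, -1, 0, 0, -50, 0, 0, 0, -1, 0, 0, -60, 0, 0, 0, -1, 0, 0, -60, 0, 0, 0])

```text
t: 5.85
eef_pos: [471.5, 222.7, 195.7]
tcp_rot: [-3.139, -0.0, -1.162]
ft_force: [0.9, 1.2, -1.9]
opening: 0.332
```

Run:
```python
from h import *
np.set_printoptions(precision=2,suppress=True)
s=env.state();print(s["t"],s["eef_pos"],s["tcp_rot"],s["ft_force"],s["opening"])
im,d=env.read_camera("scene"); P=cloud("scene",d); a=cv2.resize(im[100:340,300:620],(800,600)); cv2.imwrite("pics/grasp2.png",a[...,::-1])
b=P[(d>0)&(abs(P[...,0]-471)<60)&(abs(P[...,1]-222)<50)&(P[...,2]>40)&(P[...,2]<166)]
print(len(b),b.min(0),b.max(0))
from scipy.optimize import least_squares
for z0,z1 in((70,110),(110,150)):
    q=b[(b[:,2]>z0)&(b[:,2]<z1)]
    print(least_squares(lambda p:np.hypot(*(q[:,:2]-p).T)-31,[471,222],loss="soft_l1").x)
print(shift([602.5,65.5,s["eef_pos"][2]]))
```

```text
5.85 [471.49 222.74 195.66] [-3.14 -0.   -1.16] [ 0.91  1.18 -1.87] 0.3317583232637425
2154 [465.41 194.76  60.66] [507.16 255.25 165.97]
[473.45 223.32]
[473.4 223.3]
[196.4 -58.2  -0.9]
```

View pics/grasp2.png

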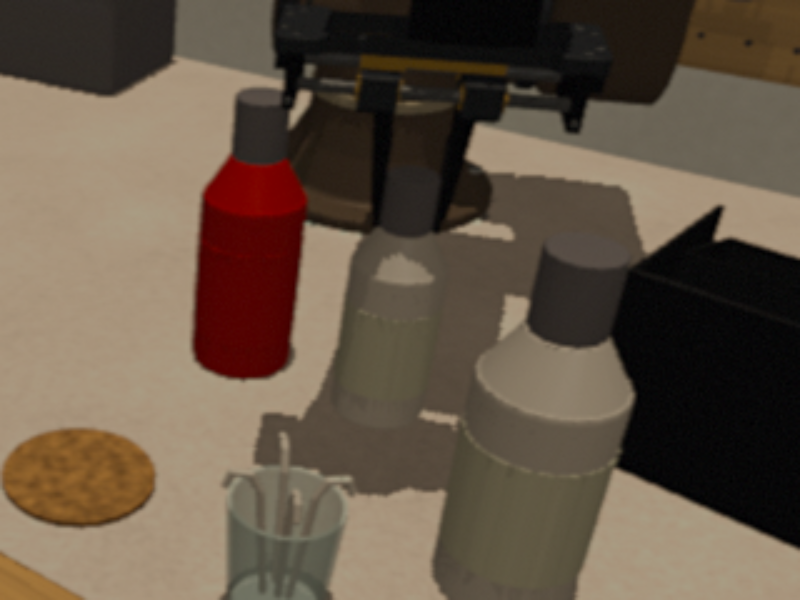

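The bottle is gripped upright with its foot about 61 mm up (measured opening 0.33, about 32 mm). I'll carry it over the mat.

Call:
arm_command(motion=[-1, 10, -3, 0, 0, 0, 0, -1, 30, -9, 0, 0, 0, 0, -1, 55, -16, 0, 0, 0, 0, -1, 80, -24, 0, 0, 0, 0, -1, 105, -31, 0, 0, 0, 0, -1, 130, -39, 0, 0, 0, 0, -1, 155, -46, 0, 0, 0, 0, -1, 175, -52, 0, 0, 0, 0, -1, 189, -56, 0, 0, 0, 0, -1, 196, -58, 0, 0, 0, 0, -1, 196, -58, 0, 0, 0, 0, -1, 196, -58, 0, 0, 0, 0, -1, 196, -58, 0, 0, 0, 0])

```text
t: 7.2
eef_pos: [601.7, 66.5, 194.1]
tcp_rot: [3.142, 0.0, -1.161]
ft_force: [-0.5, -0.6, -1.5]
opening: 0.332
```

Run:
```python
from h import *
from scipy.optimize import least_squares
np.set_printoptions(precision=2,suppress=True)
s=env.state();print(s["t"],s["eef_pos"],s["tcp_rot"],s["ft_force"],s["opening"])
im,d=env.read_camera("scene"); P=cloud("scene",d); a=cv2.resize(im[80:380,150:550],(800,600)); cv2.imwrite("pics/carry.png",a[...,::-1])
e=s["eef_pos"]
for z0,z1 in((70,110),(110,150),(60,64)):
    q=P[(d>0)&(np.hypot(P[...,0]-e[0],P[...,1]-e[1])<50)&(P[...,2]>z0)&(P[...,2]<z1)]
    print(len(q),least_squares(lambda p:np.hypot(*(q[:,:2]-p).T)-31,e[:2],loss="soft_l1").x)
```

```text
7.2 [601.65  66.48 194.15] [ 3.14  0.   -1.16] [-0.54 -0.59 -1.51] 0.3323721517977041
742 [603.08  66.84]
821 [603.03  66.8 ]
50 [602.65  66.51]
```

View pics/carry.png

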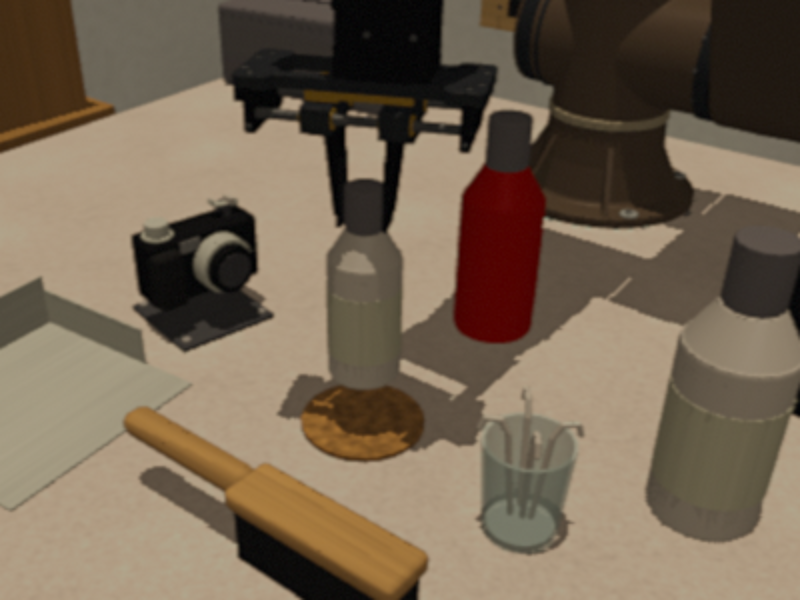

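The bottle hangs upright over the mat (picture 363,420). The foot should touch at TCP z of about 141, which is 53 mm down.

Call:
arm_command(motion=[-1, 0, 0, 10, 0, 0, 0, -1, 0, 0, 22, 0, 0, 0, -1, 0, 0, 34, 0, 0, 0, -1, 0, 0, 44, 0, 0, 0, -1, 0, 0, 49, 0, 0, 0, -1, 0, 0, 51, 0, 0, 0, -1, 0, 0, 52, 0, 0, 0, -1, 0, 0, 52, 0, 0, 0, -1, 0, 0, 52, 0, 0, 0])

```text
t: 8.15
eef_pos: [602.3, 65.9, 143.4]
tcp_rot: [-3.14, -0.0, -1.162]
ft_force: [-4.9, 0.7, 11.9]
opening: 0.332
```

Run:
```python
from h import *
from scipy.optimize import least_squares
np.set_printoptions(precision=2,suppress=True)
s=env.state();print(s["t"],s["eef_pos"],s["tcp_rot"],s["ft_force"],s["moment"],s["opening"])
im,d=env.read_camera("scene"); P=cloud("scene",d); a=cv2.resize(im[150:330,240:440],(666,600)); cv2.imwrite("pics/down.png",a[...,::-1])
e=s["eef_pos"]
for z0,z1 in((15,40),(40,70),(70,105)):
    q=P[(d>0)&(np.hypot(P[...,0]-e[0],P[...,1]-e[1])<50)&(P[...,2]>z0)&(P[...,2]<z1)]
    print(len(q),least_squares(lambda p:np.hypot(*(q[:,:2]-p).T)-31,e[:2],loss="soft_l1").x)
```

```text
8.15 [602.28  65.95 143.42] [-3.14 -0.   -1.16] [-4.93  0.73 11.93] [0.36 1.09 0.03] 0.33231612063514826
396 [602.84  65.93]
530 [603.25  66.18]
658 [603.2   66.16]
```

View pics/down.png

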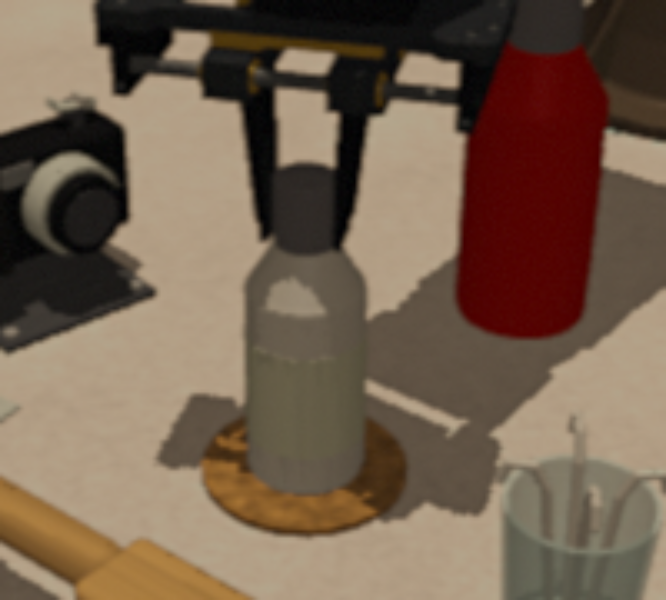

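It's standing centred on the mat and in contact. I'll ease off, open and rise.

Call:
arm_command(motion=[-1, 0, 0, -1, 0, 0, 0, -0.3, 0, 0, -1, 0, 0, 0, -0.2, 0, 0, -1, 0, 0, 0, 0, 0, 0, -1, 0, 0, 0, 0.4, 0, 0, -1, 0, 0, 0, 0.8, 0, 0, -1, 0, 0, 0, 0.8, 0, 0, -1, 0, 0, 0, 0.8, 0, 0, -5, 0, 0, 0, 0.8, 0, 0, -25, 0, 0, 0, 0.8, 0, 0, -55, 0, 0, 0, 0.8, 0, 0, -90, 0, 0, 0, 0.8, 0, 0, -120, 0, 0, 0, 0.8, 0, 0, -120, 0, 0, 0, 0.8, 0, 0, -120, 0, 0, 0])

```text
t: 9.6
eef_pos: [602.0, 65.7, 262.4]
tcp_rot: [-3.141, -0.001, -1.162]
ft_force: [-0.0, 0.1, 0.2]
opening: 0.902
```

Run:
```python
from h import *
from scipy.optimize import least_squares
np.set_printoptions(precision=2,suppress=True)
s=env.state();print(s["t"],s["eef_pos"],s["tcp_rot"],s["ft_force"],s["opening"])
im,d=env.read_camera("scene"); P=cloud("scene",d); a=cv2.resize(im[100:400,140:540],(800,600)); cv2.imwrite("pics/rel.png",a[...,::-1])
for z0,z1,r in((15,60,31),(60,105,31),(142,168,16)):
    q=P[(d>0)&(np.hypot(P[...,0]-602,P[...,1]-66)<50)&(P[...,2]>z0)&(P[...,2]<z1)]
    print(len(q),least_squares(lambda p:np.hypot(*(q[:,:2]-p).T)-r,[602,66],loss="soft_l1").x)
m=P[(d>0)&(P[...,2]<15)&(np.linalg.norm(P[...,:2]-[602,69],axis=-1)<90)&(im[...,0].astype(int)-im[...,2]>50)]
print("mat",len(m),np.percentile(m,[1,99],axis=0))
e=s["eef_pos"]
print(shift([599.5,-189.5,e[2]]),shift([599.5,-189.5,150]))
```

```text
9.6 [602.    65.74 262.41] [-3.14 -0.   -1.16] [-0.02  0.12  0.24] 0.9023354158992171
740 [604.03  65.96]
840 [603.96  65.98]
285 [603.49  66.03]
mat 742 [[569.48  20.88   5.22]
 [658.03 119.97  10.07]]
[233.3 103.5  -0.9] [233.3 103.4 111.5]
```

View pics/rel.png

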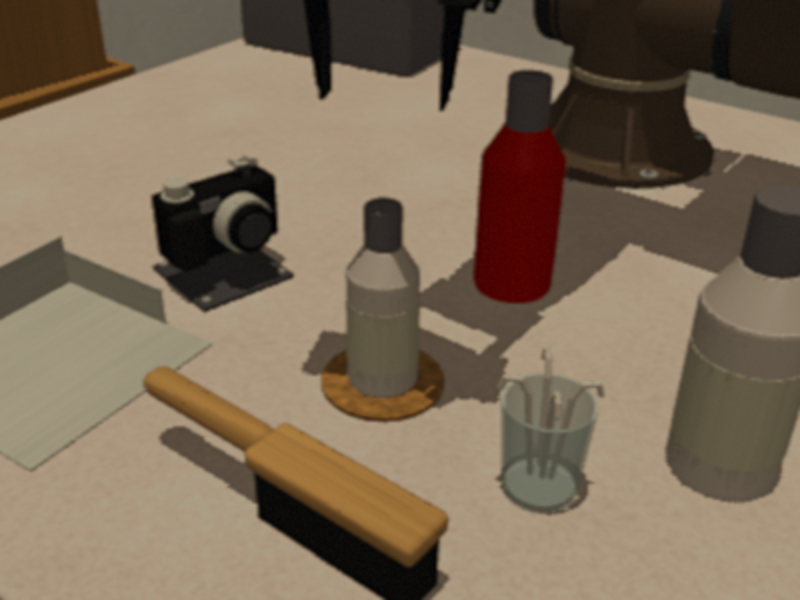

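The bottle stands upright at about (604, 66) by the scene camera, against the mat at (603, 67), and it's released. I'll move over the button with the fingers shut.

Call:
arm_command(motion=[0.8, 20, 9, 0, 0, 0, 0, 0.8, 60, 27, 0, 0, 0, 0, -1, 100, 44, 0, 0, 0, 0, -1, 140, 62, 0, 0, 0, 0, -1, 180, 80, 0, 0, 0, 0, -1, 210, 93, 0, 0, 0, 0, -1, 228, 101, 0, 0, 0, 0, -1, 233, 103, 0, 0, 0, 0, -1, 233, 103, 0, 0, 0, 0, -1, 233, 103, 30, 0, 0, 0, -1, 233, 103, 60, 0, 0, 0, -1, 233, 103, 90, 0, 0, 0, -1, 233, 103, 107, 0, 0, 0, -1, 233, 103, 111, 0, 0, 0, -1, 233, 103, 111, 0, 0, 0, -1, 233, 103, 111, 0, 0, 0, -1, 233, 103, 111, 0, 0, 0])

```text
t: 11.35
eef_pos: [600.7, -188.8, 152.2]
tcp_rot: [-3.14, -0.001, -1.162]
ft_force: [0.1, -0.5, 0.6]
opening: 0.004
```

Run:
```python
from h import *
np.set_printoptions(precision=2,suppress=True)
s=env.state();print(s["t"],s["eef_pos"],s["tcp_rot"],s["ft_force"],s["opening"])
im,d=env.read_camera("scene"); a=cv2.resize(im[120:260,180:340],(686,600),interpolation=cv2.INTER_CUBIC); cv2.imwrite("pics/btn_s.png",a[...,::-1])
im,d=env.read_camera("top"); a=cv2.resize(im[200:320,380:500],(600,600),interpolation=cv2.INTER_CUBIC); cv2.imwrite("pics/btn_t.png",a[...,::-1])
```

```text
11.35 [ 600.69 -188.81  152.22] [-3.14 -0.   -1.16] [ 0.12 -0.46  0.59] 0.0037613555687261865
```

View pics/btn_s.png

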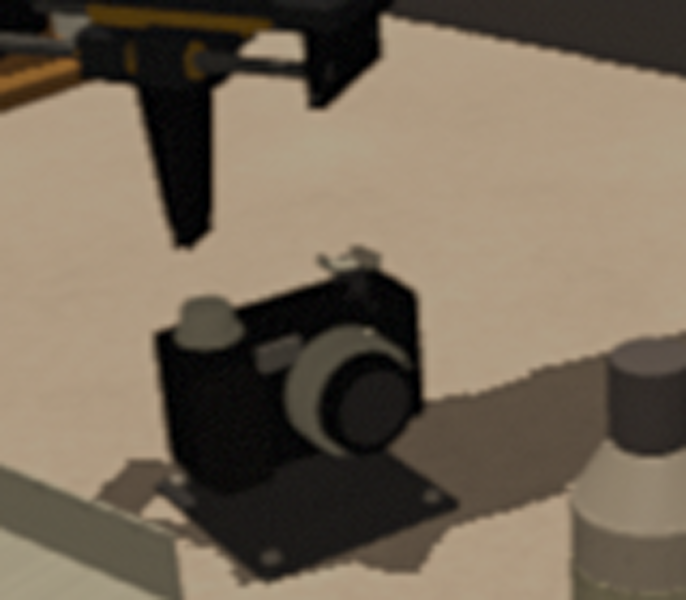

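View pics/btn_t.png

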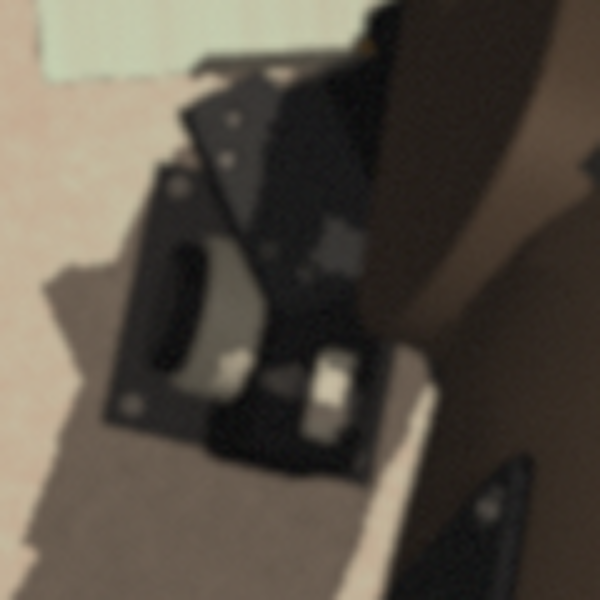

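Run:
```python
from h import *
np.set_printoptions(precision=1,suppress=True)
c=env.calibration("scene");T=np.linalg.inv(c["cam_to_world"])
def pr(p):
    q=T[:3,:3]@np.array(p)+T[:3,3]; return np.array([c["cx"]+c["fx"]*q[0]/q[2],c["cy"]+c["fy"]*q[1]/q[2]])
cr=lambda p:(pr(p)-[180,120])*600/140
print("tip",cr([600.7,-188.8,152.2]),"btn pred",cr([600.7,-188.8,120]))
z=np.load("scene.npz");im=z["im"]
g=cv2.cvtColor(im,cv2.COLOR_RGB2GRAY)[180:210,215:250]; print(g[:,::1])
a=cv2.resize(im[175:215,205:260],(800,582),interpolation=cv2.INTER_NEAREST)
for off in((12*np.cos(t),12*np.sin(t)) for t in np.linspace(0,6.28,40)):
    u=(pr([599.5+off[0],-189.5+off[1],120])-[205,175])*14.55; cv2.circle(a,tuple(int(v+7) for v in u),3,(255,0,0),-1)
cv2.imwrite("pics/btnz.png",a[...,::-1])
c=env.calibration("top");T=np.linalg.inv(c["cam_to_world"])
im=np.load("top.npz")["im"]
b=cv2.resize(im[215:255,430:475],(675,600),interpolation=cv2.INTER_NEAREST)
for off in((12*np.cos(t),12*np.sin(t)) for t in np.linspace(0,6.28,40)):
    u=(pr([599.5+off[0],-189.5+off[1],120])-[430,215])*15; cv2.circle(b,tuple(int(v+7) for v in u),3,(255,0,0),-1)
cv2.imwrite("pics/btnt.png",b[...,::-1])
```

```text
tip [192.3 242.1] btn pred [200.8 308.5]
[[149 150 150 ... 149 149 149]
 [150 150 150 ... 150 150 150]
 [149 151 150 ... 150 150 151]
 ...
 [147 110  50 ...  61 102 118]
 [146 112  54 ...  67 102 114]
 [147 118  64 ...  85 105 111]]
```

View pics/btnz.png

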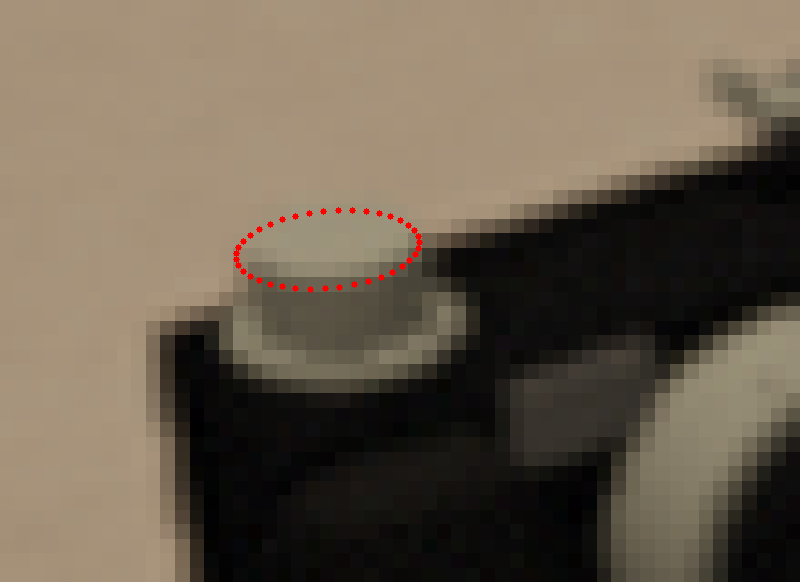

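View pics/btnt.png

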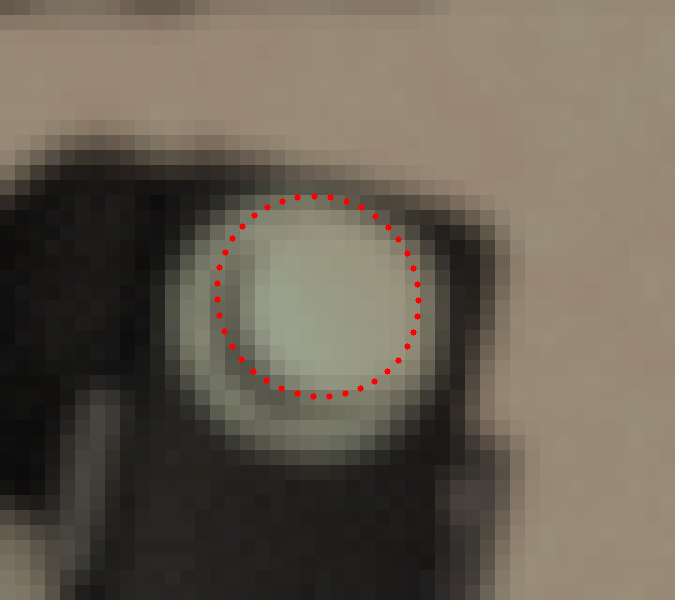

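The overlays put the button at about (598.5, -191), so I'll correct by +1, +3 in tool axes and descend to just above it.

Call:
arm_command(motion=[-1, 1, 3, 8, 0, 0, 0, -1, 1, 3, 18, 0, 0, 0, -1, 1, 3, 25, 0, 0, 0, -1, 1, 3, 28, 0, 0, 0, -1, 1, 3, 28, 0, 0, 0, -1, 1, 3, 28, 0, 0, 0, -1, 1, 3, 28, 0, 0, 0, -1, 1, 3, 28, 0, 0, 0])

```text
t: 12.25
eef_pos: [598.0, -191.1, 123.3]
tcp_rot: [-3.141, -0.0, -1.162]
ft_force: [-0.9, 0.3, 0.1]
opening: 0.005
```

Run:
```python
from h import *
np.set_printoptions(precision=2,suppress=True)
s=env.state();print(s["t"],s["eef_pos"],s["tcp_rot"],s["ft_force"],s["qvel"])
im,d=env.read_camera("scene"); a=cv2.resize(im[150:220,190:290],(800,560),interpolation=cv2.INTER_CUBIC); cv2.imwrite("pics/btn2.png",a[...,::-1])
```

```text
12.25 [ 597.98 -191.15  123.35] [-3.14 -0.   -1.16] [-0.87  0.26  0.11] [ 0. -0.  0. -0.  0.  0.]
```

View pics/btn2.png

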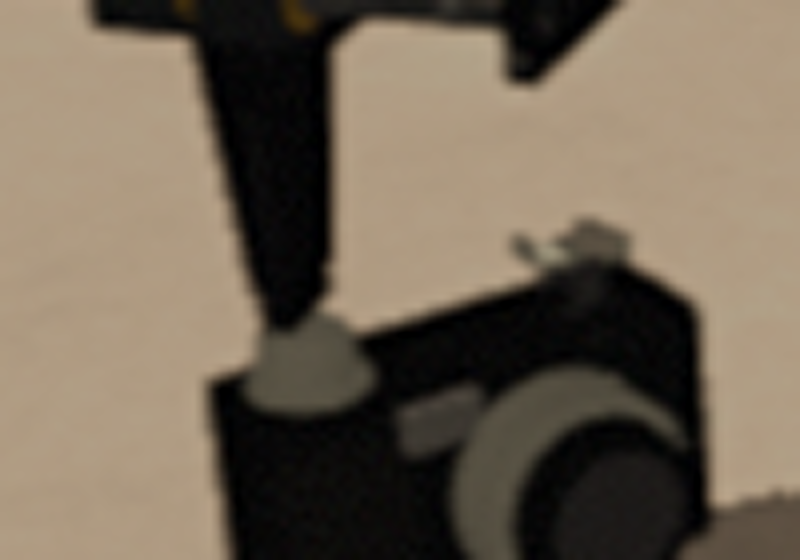

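The tip is over the button (crop tip 287,325; button centre about 300,332), well inside its 12 mm radius. I'll press gently in small steps.

Call:
arm_command(motion=[-1, 0, 0, 2, 0, 0, 0, -1, 0, 0, 4, 0, 0, 0, -1, 0, 0, 5, 0, 0, 0, -1, 0, 0, 6, 0, 0, 0, -1, 0, 0, 6, 0, 0, 0, -1, 0, 0, 6, 0, 0, 0])

```text
t: 12.9
eef_pos: [597.9, -191.1, 117.1]
tcp_rot: [-3.141, -0.0, -1.162]
ft_force: [1.0, -0.1, 2.7]
opening: 0.007
```

Run:
```python
from h import *
np.set_printoptions(precision=2,suppress=True)
s=env.state();print(s["t"],s["eef_pos"],s["ft_force"],s["moment"])
```

```text
12.9 [ 597.95 -191.13  117.13] [ 1.02 -0.13  2.7 ] [ 0.03 -0.1  -0.02]
```

Call:
arm_command(motion=[-1, 0, 0, 0.5, 0, 0, 0, -1, 0, 0, 1, 0, 0, 0, -1, 0, 0, 1, 0, 0, 0])

```text
t: 13.2
eef_pos: [598.0, -191.2, 116.3]
tcp_rot: [-3.141, -0.0, -1.162]
ft_force: [0.5, 0.2, 4.1]
opening: 0.007
```

Call:
arm_command(motion=[-1, 0, 0, 0.4, 0, 0, 0, -1, 0, 0, 0.4, 0, 0, 0])

```text
t: 13.4
eef_pos: [598.0, -191.2, 116.2]
tcp_rot: [-3.141, -0.001, -1.162]
ft_force: [-1.2, 0.3, 7.3]
opening: 0.005
```

Run:
```python
from h import *
np.set_printoptions(precision=2,suppress=True)
s=env.state();print(s["t"],s["eef_pos"],s["ft_force"],s["moment"])
im,d=env.read_camera("scene"); a=cv2.resize(im[150:220,190:290],(800,560),interpolation=cv2.INTER_CUBIC); cv2.imwrite("pics/btn3.png",a[...,::-1])
```

```text
13.4 [ 597.98 -191.18  116.2 ] [-1.19  0.3   7.33] [0.09 0.23 0.06]
```

View pics/btn3.png

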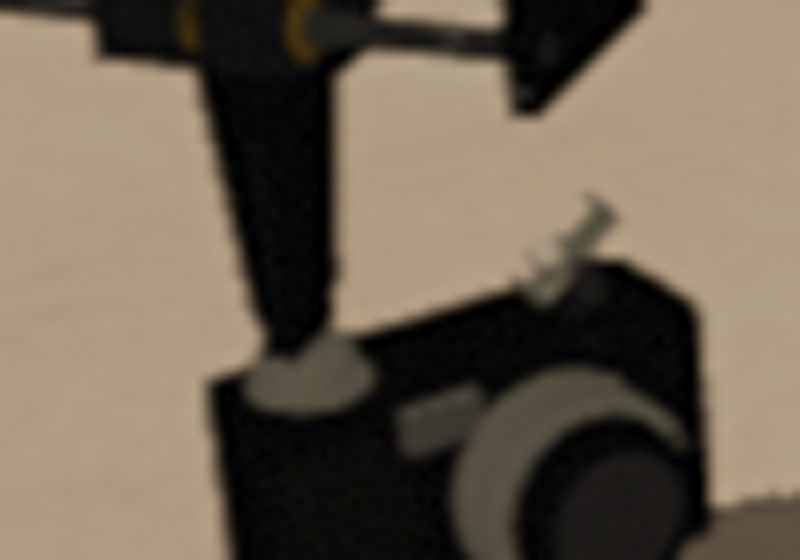

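The tip stalls at z = 116.2 while the force rises, so this is the halfway stop. The rocker has tipped towards the button (crop 570,250). I'll ease off 0.2 mm and wait.

Call:
arm_command(motion=[-1, 0, 0, -0.2, 0, 0, 0, -1, 0, 0, -0.2, 0, 0, 0, -1, 0, 0, -0.2, 0, 0, 0, -1, 0, 0, -0.2, 0, 0, 0, -1, 0, 0, -0.2, 0, 0, 0, -1, 0, 0, -0.2, 0, 0, 0, -1, 0, 0, -0.2, 0, 0, 0, -1, 0, 0, -0.2, 0, 0, 0, -1, 0, 0, -0.2, 0, 0, 0, -1, 0, 0, -0.2, 0, 0, 0, -1, 0, 0, -0.2, 0, 0, 0, -1, 0, 0, -0.2, 0, 0, 0, -1, 0, 0, -0.2, 0, 0, 0, -1, 0, 0, -0.2, 0, 0, 0, -1, 0, 0, -0.2, 0, 0, 0])

```text
t: 14.95
eef_pos: [598.0, -191.2, 116.3]
tcp_rot: [-3.141, -0.001, -1.162]
ft_force: [-0.5, 0.4, 6.6]
opening: 0.007
```

Run:
```python
from h import *
np.set_printoptions(precision=2,suppress=True)
s=env.state();print(s["t"],s["eef_pos"],s["ft_force"],s["moment"])
im,d=env.read_camera("scene"); a=cv2.resize(im[150:220,190:290],(800,560),interpolation=cv2.INTER_CUBIC); cv2.imwrite("pics/btn4.png",a[...,::-1])
im,d=env.read_camera("top"); a=cv2.resize(im[200:320,380:500],(600,600),interpolation=cv2.INTER_CUBIC); cv2.imwrite("pics/btn4t.png",a[...,::-1])
```

```text
14.95 [ 597.96 -191.17  116.31] [-0.53  0.37  6.55] [ 0.1   0.09 -0.02]
```

View pics/btn4.png

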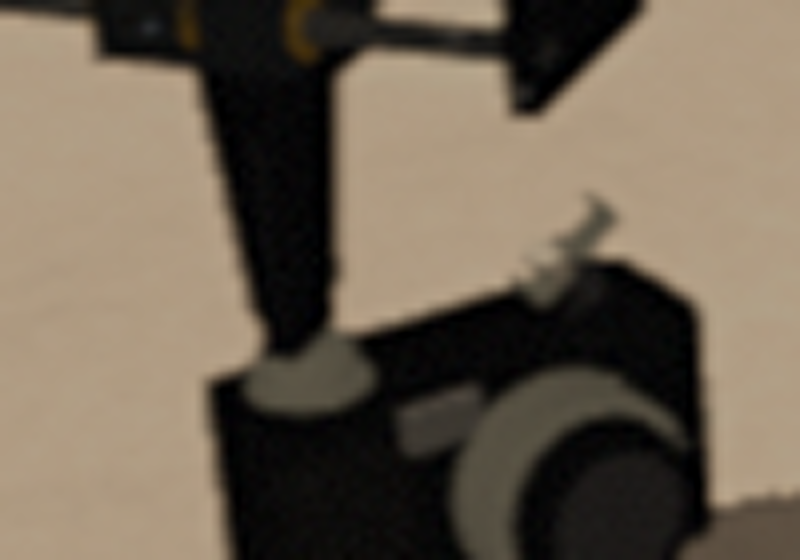

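View pics/btn4t.png

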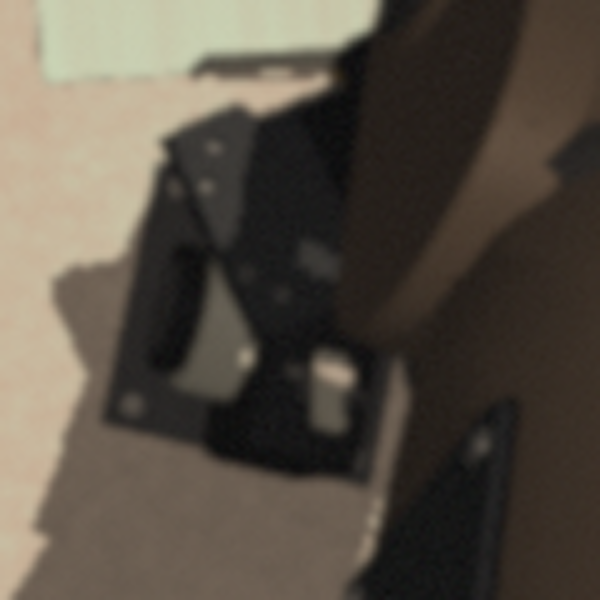

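At the stop (z 116.3, about 6.5 N), the pointer block now sits at the rocker's button-side end (scene crop 540,270; top crop 333,365). At rest it was at the far end (600,240), so it has crossed. I'll wait a little longer, press fully, hold and rise.

Call:
arm_command(motion=[-1, 0, 0, 0, 0, 0, 0, -1, 0, 0, 0, 0, 0, 0, -1, 0, 0, 0, 0, 0, 0, -1, 0, 0, 1.5, 0, 0, 0, -1, 0, 0, 3, 0, 0, 0, -1, 0, 0, 4.5, 0, 0, 0, -1, 0, 0, 5.2, 0, 0, 0, -1, 0, 0, 5.2, 0, 0, 0, -1, 0, 0, 5.2, 0, 0, 0, -1, 0, 0, 5.2, 0, 0, 0])

```text
t: 16.05
eef_pos: [598.0, -191.2, 111.5]
tcp_rot: [-3.141, -0.001, -1.162]
ft_force: [-1.7, 1.6, 10.3]
opening: 0.001
```

Run:
```python
from h import *
np.set_printoptions(precision=2,suppress=True)
s=env.state();print(s["t"],s["eef_pos"],s["ft_force"],s["moment"])
im,d=env.read_camera("scene"); a=cv2.resize(im[150:220,190:290],(800,560),interpolation=cv2.INTER_CUBIC); cv2.imwrite("pics/btn5.png",a[...,::-1])
```

```text
16.05 [ 598.   -191.19  111.52] [-1.72  1.62 10.32] [0.19 0.38 0.02]
```

View pics/btn5.png

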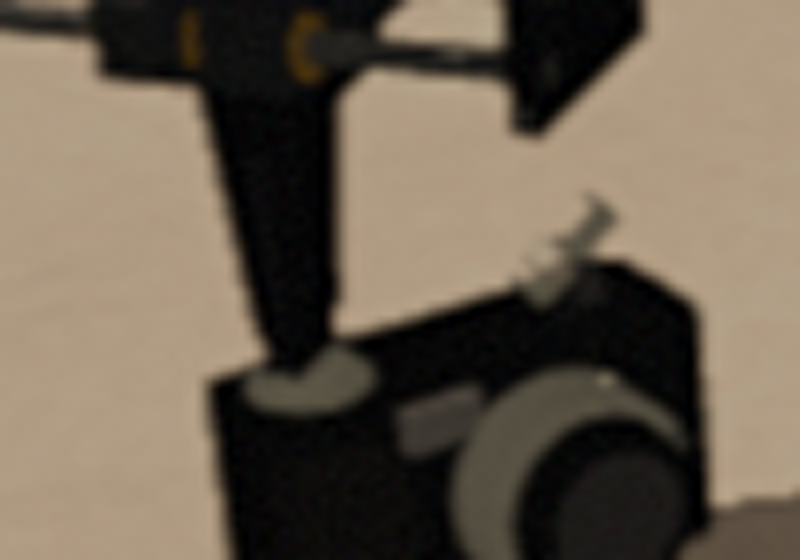

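The button went 4.7 mm into its second stage at 10.3 N, flush with the collar in the picture. I'll add a small margin, then rise clear.

Call:
arm_command(motion=[-1, 0, 0, 0.4, 0, 0, 0, -1, 0, 0, 0.4, 0, 0, 0, -1, 0, 0, -2, 0, 0, 0, -1, 0, 0, -5, 0, 0, 0, -1, 0, 0, -12, 0, 0, 0, -1, 0, 0, -30, 0, 0, 0, -1, 0, 0, -60, 0, 0, 0, -1, 0, 0, -90, 0, 0, 0, -1, 0, 0, -90, 0, 0, 0, -1, 0, 0, -90, 0, 0, 0, -1, 0, 0, -90, 0, 0, 0])

```text
t: 17.2
eef_pos: [597.3, -190.9, 199.5]
tcp_rot: [3.14, 0.001, -1.162]
ft_force: [0.1, 0.1, 0.1]
opening: 0.003
```

Run:
```python
from h import *
from scipy.optimize import least_squares
np.set_printoptions(precision=2,suppress=True)
s=env.state();print(s["t"],s["eef_pos"],s["ft_force"])
im,d=env.read_camera("scene"); P=cloud("scene",d); a=cv2.resize(im[100:400,140:540],(800,600)); cv2.imwrite("pics/end.png",a[...,::-1])
for z0,z1,r in((15,60,31),(60,105,31),(148,174,16)):
    q=P[(d>0)&(np.hypot(P[...,0]-602,P[...,1]-66)<50)&(P[...,2]>z0)&(P[...,2]<z1)]
    print(len(q),least_squares(lambda p:np.hypot(*(q[:,:2]-p).T)-r,[602,66],loss="soft_l1").x)
q=P[(d>0)&(np.hypot(P[...,0]-599,P[...,1]+190)<20)&(P[...,2]>100)&(P[...,2]<130)];print("btn top z",np.percentile(q[:,2],[90,98]))
q=P[(d>0)&(np.hypot(P[...,0]-602,P[...,1]-66)<40)&(P[...,2]>100)&(P[...,2]<190)];print("bottle top z",np.percentile(q[:,2],[90,99]))
```

```text
17.2 [ 597.33 -190.91  199.52] [0.08 0.06 0.05]
745 [603.95  65.94]
845 [603.87  66.1 ]
290 [603.51  65.94]
btn top z [122.38 123.05]
bottle top z [176.27 178.69]
```

View pics/end.png

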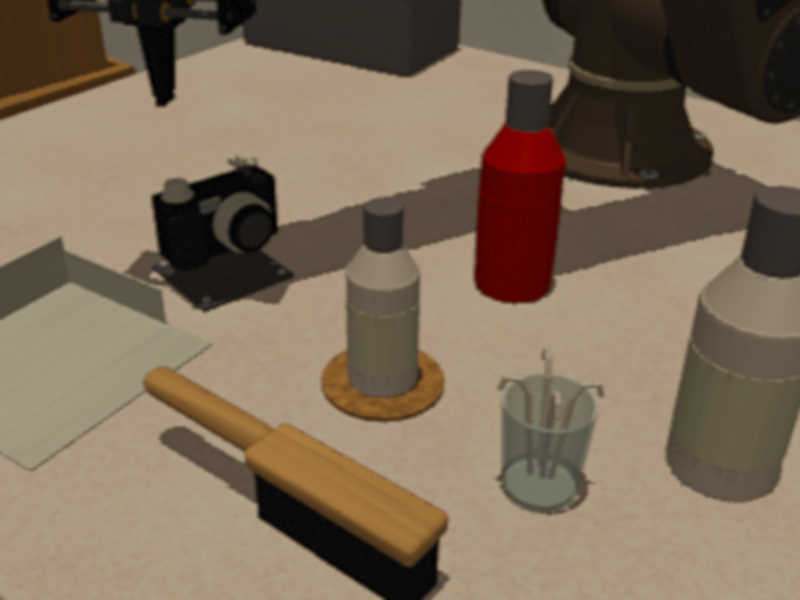

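The bottle stands on the mat (383,380), the button is back up (178,187), the gripper is clear, and the bystanders haven't moved. I'm handing the job in.

Run:
```python
from cell import env
print(env.job_done(), env.state()["t"])
```

```text
the job is handed in; nothing more can be done
the job is handed in; nothing more can be done
```

I stood the smaller white bottle upright in the middle of the mat, let go of it, took the picture and handed the job in at about 17 s. The hand-in gives no verdict, so these are my own last checks.

- **Bottle:** its axis is about (604, 66) mm against a mat centre of about (603, 66). It is upright, with its top about 176 mm above the shelf, and it had not moved between release and the end.
- **Halfway press:** I held the button at its halfway stop (tip at z 116.3, about 6.5 N) for about 2 s. The pictures show the focus pointer across at the button end.
- **Full press:** the button went at least 4.7 mm into its second stage, at about 10 N. It then came back up to its released height of 120 mm; depth read 2–3 mm high there, within its noise.
- **Surroundings:** the gripper ended clear, with force near 0 N, and the tumbler, dustpan and brush look unmoved.

Two checks disagreed slightly:
- The bottle touched the mat about 2 mm sooner than I had worked out.
- The two cameras differed by about 3–4 mm on the mat and button positions, which is well within tolerance.

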